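Click a fan cartridge home and prove its catches with a pull

ROBOT

A 6-joint arm with a two-finger parallel gripper is mounted at the origin on the work surface. World frame = base frame: x ahead of the robot, y to its left, z up, the work surface at z = 0. Lengths are in m, angles in rad, forces in N, time in s.
With the tool pointing down it reaches from about 0.275 to 1 m from the base axis. Payload 8.4 kg.
Tool frame: the origin (TCP) lies on the centre line of the jaws, within the pads' length; the fingertips stand 22 mm ahead of it and the grasp point (between the pads) lies 3 mm ahead of it; z points along the fingers, y is the direction in which the jaws open and shut (so a half turn about z gives the same grasp; the last joint's range is limited). The gripper opens to 85 mm and grips with 20 to 120 N. Pads are 22 mm wide; open, the fingers measure 114 mm over their backs; the gripper's body (76 mm by 85 mm) begins 54 mm behind the grasp point. The pads swing forward as they close: fully open they stand 13 mm farther back than shut.
Start: joints at [1.342, 0.353, 1.633, -0, 1.155, -0.002], TCP at [0.141, 0.609, 0.253] pointing down, gripper open.
Joint ranges: [-2.63, 2.63], [-0.92, 2.1], [0.06, 2.66], [-1.3, 4.44], [0, 2.69], [-3.02, 3.02]. Speed limits (rad/s): [2.22, 2.22, 2.79, 3.14, 3.14, 3.14].

INTERFACE

Orientations are given as [roll, pitch, yaw] about the fixed x, y, z axes, in that order (R = Rz(yaw) Ry(pitch) Rx(roll)).
In Python, from workcell import env gives the robot as it stands. The module is installed in compiled form; this text tells all that it offers.
- The arm moves only by the shell command python3 -m crank 'ROWS' [OPENING] [FORCE]. ROWS is JSON, a list that holds one entry, the list of rows, each a list of 6 numbers: the shift along the world's x, y, z normalised to -1 to 1, where 1 is 0.5 m, then the turn, a rotation vector about the world's x, y, z normalised to -1 to 1, where 1 is 360 degrees. In form: [[[tx, ty, tz, ax, ay, az], ...]]. A call has 1 to 5 rows; each row is the pose to reach, as a shift and turn from the pose commanded when the call began, turning the shorter way round; what a row does not reach only later rows make up. A row lasts 1/10 s, in which the tool goes at most 50 mm and 8.59 degrees, less where a joint would pass 70% of its speed; a pose out of reach is approached as far as the arm can. A call with a number of a shift or a turn outside -1 to 1 is refused whole. A call with a gripper value outside its range is refused whole. OPENING is the opening, from -1 (shut) to 1 (fully open), set as the call begins (- or left out, the last holds). The fingers move at their own pace and stop on an object; FORCE is the grip in N (left out, the last holds). Time passes only in rows, so rows that repeat a pose let the fingers close. It gives the time, the measured TCP pose, the force and the opening at its end, in the units of the state.
- env.read_state(): the state, without advancing time (a new reading comes with each control period).
- env.camera(name): name is "scene" or "side" or "wrist"; returns a dict with "image" (480x640x3 uint8, blue, green, red), "K" (3x3 intrinsics, pixels), "world_to_cam" (4x4, takes a point from world to camera coordinates). Camera axes: x right, y up, looking along -z (the intrinsics and any distortion apply to the point x, -y, -z); pixel columns grow to the right and rows downward; lengths in m; the calibration is good to about 2 mm. A picture is of the moment at which its call begins. There is no depth.
- env.sign_off(): hands the job in, once; it reports no verdict.
The state is a dict: "clock": time; "q": joint angles; "dq": joint speeds; "effort": joint torques, N m; "eef_pos": TCP position; "orientation": TCP orientation; "contact_force": force on the tool from outside, world axes, zero at the start; "wrist_torque": the same for the moment, N m; "gripper_width": finger opening in m.
Only numpy, scipy, OpenCV 4.12 (cv2) and the standard library are available. Lean on these libraries where they do the work, as an engineer would, in place of code of your own. Each camera call takes 0.05 s, during which the arm holds its last target.

TASK

The fan cartridge stands proud in its bay: press it down by its handle, without ramming it, until both catches have clicked over it and it is fully home. Then prove the joint: pull straight up on the handle with a steady 10 N for two seconds, and never load the rubber-mounted handle beyond 20 N either way. Let go and leave the cartridge latched in its bay, with the screwdriver, marker and screw box left alone.

Things in the scene. Friction and masses are not known exactly. Their poses are not given: they have to be found in the camera images.
- bay_floor (a point): Centre of the bay's floor, 8 mm above the table, on a fixed white tray (plate 110 x 250 x 8 mm, its y along the long side, reaching 80 mm to +y and 170 mm to -y of this point). Four corner guides (54 mm above the table) and two black catch housings (60 mm; 48 mm to +y and -y) stand on it; a grey bevelled spring bolt noses out of each housing. A low blanked bay (18 mm high) lies 115 mm to -y.
- cartridge_foot (a point): Centre of the underside of the loose white fan cartridge (38 x 60 mm, 64 high, about 0.25 kg; 1 mm clear in its guides). At the start its lugs rest on the bolts' bevels, this point 12 to 21 mm above bay_floor; home it is at bay_floor. Pushing past the bolts takes 4 to 14 N, then less until they snap over the lugs and it meets the floor. Pulled up, it has 1 to 7 mm of unknown play.
- handle_grip (a point): Centre of the black grip bar of the handle on the cartridge: 14 mm thick (its x), 56 mm long (its y), 16 mm tall (z up), on two legs. Pinch it across its 14 mm thickness. Unloaded it is 94 mm above cartridge_foot, 30 mm above the cartridge's top. Axes parallel to the bay's.
- handle (a joint): Give of the handle's rubber mounts, m: 0 unloaded, positive when pulled up, negative when pressed down; 5 N per mm (10 N is 2 mm), end stops at 8 mm.
- catch_left (a joint): Spring bolt at the bay's +y side, m: 0 sprung out over the bay (closed), up to 0.007 pushed back into its housing.
- catch_right (a joint): Spring bolt at the bay's -y side, as catch_left.
- screwdriver: Screwdriver lying on the bench near the tray; leave alone. Origin: middle of its underside, x along it.
- marker: Blue marker pen, 120 mm long, 16 mm thick, lying on the bench; leave alone. Origin: its underside.
- screw_box: Grey open box 70 x 100 x 30 mm; leave alone. Origin: centre of its underside.
Things that resemble listed ones, but are neither listed nor needed, are in the scene too. What is shaped like the part that bears cartridge_foot but orange or yellow is not meant.

How it is judged:
By the outcome, as a careful person would: the job done as asked, in the order asked, and still so for the second after the job is handed in, with the robot touching nothing.
It also fails if it takes over 42 s, if anything falls off the work surface, if the arm or the gripper's body presses on something with over 40 N, if the wrist force passes 120 N, or if a joint passes its speed limit or range.

## Working session

There is one attempt and no reset: what is moved stays moved. The work goes in short steps, Python scripts to look and compute and a shell command to move; the robot and the scene stay as the last step left them, time stands still between calls to the robot, and variables do not carry over. Pictures are saved under pics/ and viewed, and the job is handed in when it is done.

```bash
mkdir -p pics
cat > h.py <<'E'
import numpy as np,cv2
from workcell import env
def ray(c,u,v):
    K=np.array(c["K"]);T=np.array(c["world_to_cam"])
    d=np.linalg.inv(K)@[u,v,1.]; d=np.array([d[0],-d[1],-d[2]])
    R=T[:3,:3];o=-R.T@T[:3,3]; return o,R.T@d
def onz(c,u,v,z):
    o,d=ray(c,u,v); return o+d*(z-o[2])/d[2]
def proj(c,p):
    K=np.array(c["K"]);T=np.array(c["world_to_cam"]); q=T[:3,:3]@np.array(p)+T[:3,3]
    q=K@[q[0],-q[1],-q[2]]; return q[:2]/q[2]
def tri(c1,p1,c2,p2):
    o1,d1=ray(c1,*p1);o2,d2=ray(c2,*p2)
    A=np.stack([d1,-d2],1); s,*_=np.linalg.lstsq(A,o2-o1,rcond=None)
    a=o1+d1*s[0];b=o2+d2*s[1]; return (a+b)/2,np.linalg.norm(a-b)
E
python3 - <<'E'
from h import *
import pickle
s=env.read_state();print({k:np.round(v,4) for k,v in s.items()})
d={}
for n in("scene","side","wrist"):
    d[n]=env.camera(n);cv2.imwrite(f"pics/{n}0.png",d[n]["image"])
    o,_=ray(d[n],320,240);print(n,o,[k for k in d[n]])
pickle.dump(d,open("c0.pkl","wb"))
E
```

```text
{'clock': np.float64(0.0), 'q': array([ 1.3416,  0.3536,  1.6341,  0.    ,  1.1552, -0.0024]), 'dq': array([-0.0012, -0.0002,  0.0002,  0.001 , -0.0009, -0.0009]), 'effort': array([ 1.00000e-03, -6.05273e+01, -3.42050e+01,  1.00000e-04,
        9.40000e-03, -0.00000e+00]), 'eef_pos': array([0.1405, 0.6086, 0.2526]), 'orientation': array([-3.1403, -0.    ,  2.9148]), 'contact_force': array([-0.4898, -1.003 ,  0.6144]), 'wrist_torque': array([ 0.0407, -0.0168,  0.0183]), 'gripper_width': np.float64(0.0855)}
scene [1.08100691 0.6819238  0.56455894] ['image', 'K', 'world_to_cam']
side [ 0.58219461 -0.65906502  0.64925211] ['image', 'K', 'world_to_cam']
wrist [0.07741622 0.62335404 0.37244834] ['image', 'K', 'world_to_cam']
```

View pics/scene0.png

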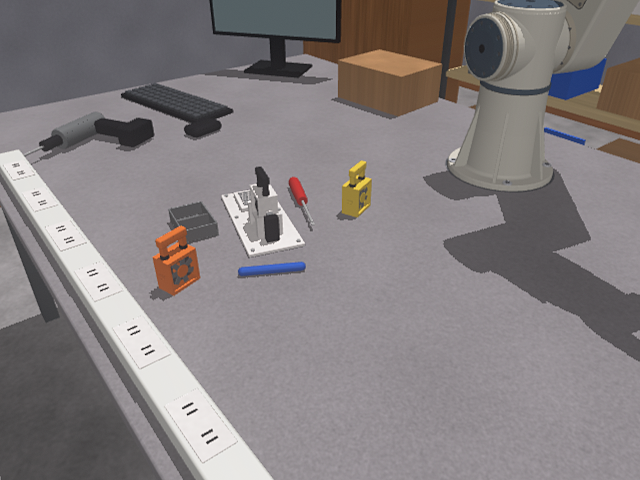

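View pics/side0.png

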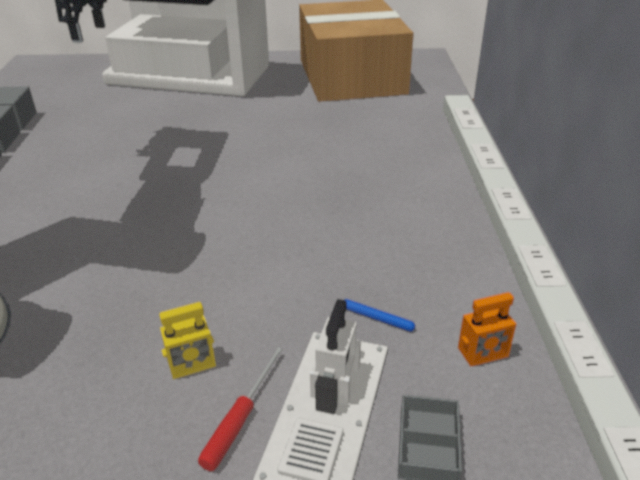

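View pics/wrist0.png

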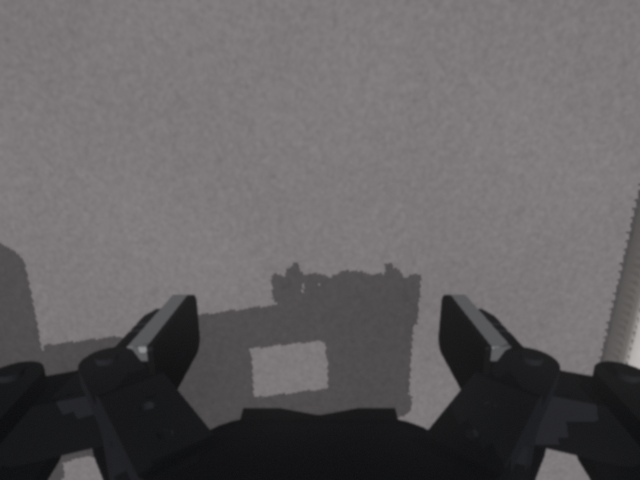

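The candidates for the cartridge are white in the tray (scene 265,205; side 335,345), orange (scene 177,262; side 488,330) and yellow (scene 357,192; side 188,340). Only the white one sits in the white tray between the black housings. I'll enlarge it to confirm and to pick points.

Run:
```python
from h import *
import pickle
d=pickle.load(open("c0.pkl","rb"))
a=d["scene"]["image"][150:270,205:325];b=d["side"]["image"][290:480,240:400]
cv2.imwrite("pics/crop_sc0.png",cv2.resize(a,None,fx=5,fy=5,interpolation=cv2.INTER_CUBIC))
cv2.imwrite("pics/crop_si0.png",cv2.resize(b,None,fx=3.1,fy=3.1,interpolation=cv2.INTER_CUBIC))
```

```text
(no output)
```

View pics/crop_sc0.png

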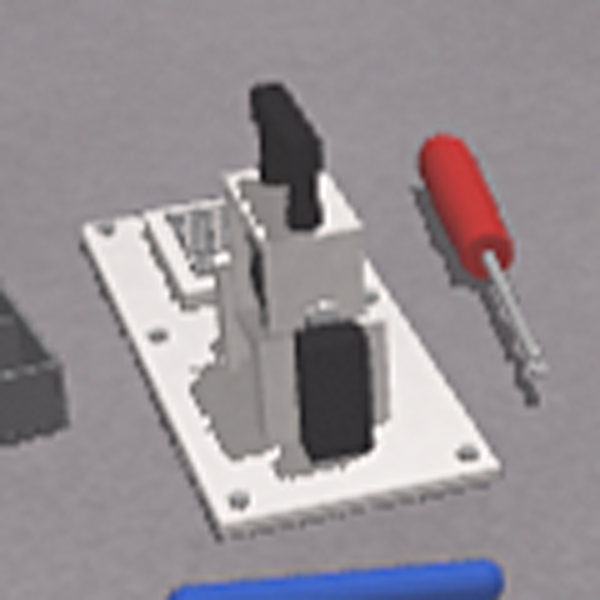

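View pics/crop_si0.png

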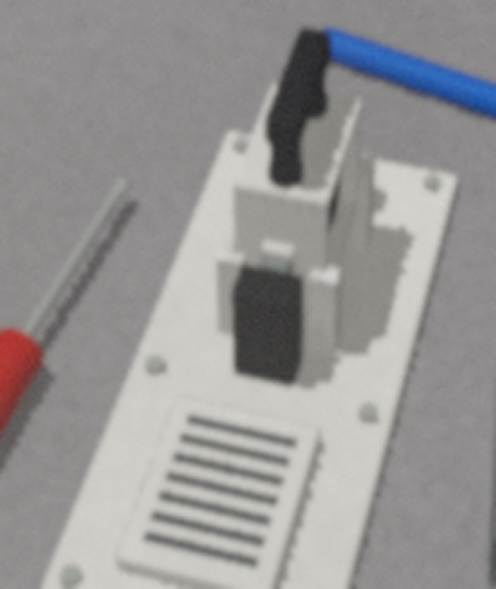

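Run:
```python
from h import *
import pickle
d=pickle.load(open("c0.pkl","rb"));S,D=d["scene"],d["side"]
s=lambda u,v:(205+u/5-.4,150+v/5-.4); t=lambda u,v:(240+u/3.1-.3,290+v/3.1-.3)
for n,p in dict(nl=(220,522),nr=(500,463),fl=(83,227)).items():print(n,onz(S,*s(*p),.008))
for n,p in dict(tl=(228,132),tr=(458,175)).items():print(n,onz(D,*t(*p),.008))
# cartridge top, height 8+64+12..21 = .084-.093
for z in(.084,.093):
  print('top',z,[onz(S,*s(*p),z)[:2].round(4) for p in((225,175),(272,238),(368,228))],[onz(D,*t(*p),z)[:2].round(4) for p in((233,187),(325,205),(360,98))])
# black grip mask with contours
for c,box in((S,(160,270,205,325)),(D,(290,420,240,400))):
  im=c["image"];m=((im.max(2)<75)).astype(np.uint8); 
  n,l,st,ce=cv2.connectedComponentsWithStats(m)
  for i in range(1,n):
    x,y,w,h,a=st[i]
    if a>40 and box[2]<x<box[3] and box[0]<y<box[1]:print(st[i],ce[i])
# bar top far/near ends: scene (268,88),(305,140..) ; side
```

```text
nl [ 0.68725883 -0.04467209  0.008     ]
nr [ 0.5828022  -0.01292667  0.008     ]
fl [ 0.6139221  -0.27949624  0.008     ]
tl [ 0.58070986 -0.01506209  0.008     ]
tr [ 0.68519283 -0.04630224  0.008     ]
top 0.084 [array([ 0.6126, -0.152 ]), array([ 0.6261, -0.0963]), array([ 0.5932, -0.0805])] [array([ 0.5824, -0.1223]), array([ 0.6186, -0.1332]), array([ 0.6367, -0.0733])]
top 0.093 [array([ 0.6213, -0.1364]), array([ 0.6346, -0.0817]), array([ 0.6023, -0.0662])] [array([ 0.5824, -0.1308]), array([ 0.6181, -0.1416]), array([ 0.6359, -0.0827])]
[255 167  14  29 252] [262.04761905 180.07539683]
[264 214  15  28 370] [271.22432432 227.61081081]
[327 300  19  49 538] [335.73234201 322.90892193]
[316 377  21  36 658] [326.10942249 394.07902736]
```

The crop confirms the white cartridge. The tray corners put bay_floor near (0.611, -0.107) with bay yaw about -0.30, and the measured tray edges of 108 x 246 mm fit the given size. The cartridge top is at about 0.093, so the foot is about 21 mm proud. I'm moving to above it with a -94° turn.

```bash
python3 -m crank '[[[0.03,-0.045,0,0,0,-0.009],[0.077,-0.1165,0,0,0,-0.022],[0.124,-0.188,0,0,0,-0.035],[0.171,-0.2595,0,0,0,-0.048],[0.218,-0.331,0,0,0,-0.061]]]' 1
python3 -m crank '[[[0.047,-0.0715,0,0,0,-0.013],[0.094,-0.143,0,0,0,-0.026],[0.141,-0.2145,0,0,0,-0.039],[0.188,-0.286,0,0,0,-0.052],[0.235,-0.3575,0,0,0,-0.065]]]'
python3 -m crank '[[[0.047,-0.0715,0,0,0,-0.013],[0.094,-0.143,0,0,0,-0.026],[0.141,-0.2145,0,0,0,-0.039],[0.188,-0.286,0,0,0,-0.052],[0.235,-0.3575,0,0,0,-0.065]]]'
python3 -m crank '[[[0.047,-0.0715,0,0,0,-0.013],[0.094,-0.143,0,0,0,-0.026],[0.141,-0.2145,0,0,0,-0.039],[0.188,-0.286,0,0,0,-0.052],[0.22,-0.33,0,0,0,-0.065]]]'
python3 - <<'E'
from h import *
import pickle
s=env.read_state();print({k:np.round(v,4) for k,v in s.items()})
c=env.camera("wrist");cv2.imwrite("pics/wrist1.png",c["image"]);pickle.dump(c,open("w1.pkl","wb"))
E
```

```text
clock: 0.65
eef_pos: [0.25, 0.4419, 0.2531]
orientation: [-3.141, 0.0, 2.529]
contact_force: [0.7, -0.2, 0.4]
gripper_width: 0.0855
clock: 1.15
eef_pos: [0.3676, 0.2632, 0.2533]
orientation: [3.141, 0.0, 2.12]
contact_force: [1.1, 0.6, -0.9]
gripper_width: 0.0855
clock: 1.65
eef_pos: [0.4852, 0.0843, 0.2533]
orientation: [3.141, -0.0, 1.711]
contact_force: [1.3, 0.3, 0.4]
gripper_width: 0.0855
clock: 2.15
eef_pos: [0.5956, -0.0816, 0.253]
orientation: [3.141, 0.0, 1.302]
contact_force: [-0.1, 0.0, -0.1]
gripper_width: 0.0855
{'clock': np.float64(2.15), 'q': array([-1.3850e-01,  3.1650e-01,  1.6866e+00, -5.0000e-04,  1.1384e+00,
        1.3090e-01]), 'dq': array([-0.3137,  0.2769, -0.3821,  0.0127,  0.1189,  0.4984]), 'effort': array([  0.7568, -59.3315, -32.3151,  -0.2414,  -0.1994,  -1.13  ]), 'eef_pos': array([ 0.5956, -0.0816,  0.253 ]), 'orientation': array([3.1413e+00, 4.0000e-04, 1.3016e+00]), 'contact_force': array([-0.1213,  0.0055, -0.0741]), 'wrist_torque': array([-0.0062,  0.0243, -0.0457]), 'gripper_width': np.float64(0.0855)}
```

View pics/wrist1.png

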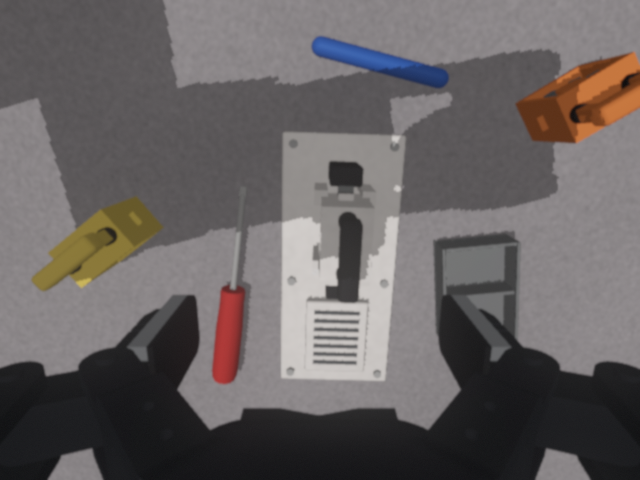

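The wrist view shows the tray, the handle bar at (348,255), catch housings, and the screwdriver and box well to the sides. I'll settle and measure from a still picture.

```bash
python3 -m crank '[[[0,0,0,0,0,0],[0,0,0,0,0,0],[0,0,0,0,0,0]]]'
python3 - <<'E'
from h import *
import pickle
s=env.read_state();print({k:np.round(v,4) for k,v in s.items()})
d={n:env.camera(n) for n in("wrist","scene","side")};pickle.dump(d,open("c2.pkl","wb"))
im=d["wrist"]["image"][110:390,260:430];cv2.imwrite("pics/w2.png",cv2.resize(im,None,fx=2.1,fy=2.1,interpolation=cv2.INTER_CUBIC))
E
```

```text
clock: 2.5
eef_pos: [0.5938, -0.078, 0.2532]
orientation: [-3.141, -0.0, 1.308]
contact_force: [0.1, 1.0, 1.1]
gripper_width: 0.0855
{'clock': np.float64(2.5), 'q': array([-1.3330e-01,  3.1330e-01,  1.6907e+00,  2.0000e-04,  1.1384e+00,
        1.2950e-01]), 'dq': array([ 0.0032, -0.0014, -0.0003, -0.0028,  0.0015,  0.0017]), 'effort': array([-5.52100e-01, -5.68576e+01, -3.39872e+01, -2.35000e-02,
       -8.50000e-03, -5.60000e-03]), 'eef_pos': array([ 0.5938, -0.078 ,  0.2532]), 'orientation': array([-3.1408e+00, -1.0000e-04,  1.3080e+00]), 'contact_force': array([0.14  , 0.9725, 1.0939]), 'wrist_torque': array([ 0.0093, -0.0037,  0.0104]), 'gripper_width': np.float64(0.0855)}
```

View pics/w2.png

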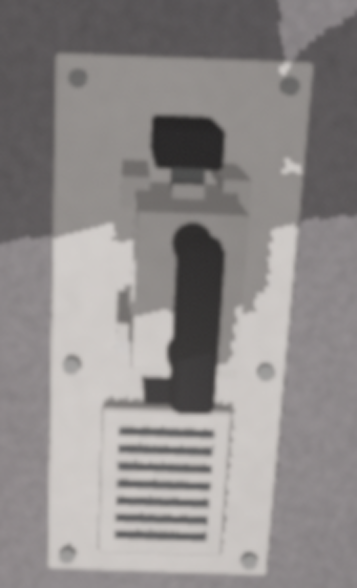

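Run:
```python
from h import *
import pickle
d=pickle.load(open("c2.pkl","rb"));W=d["wrist"]
f=lambda u,v:(260+u/2.1-.25,110+v/2.1-.25)
P=[onz(W,*f(*p),.008)[:2] for p in((56,53),(312,65),(266,575),(49,568))]
print(np.round(P,4)); 
ya=(P[0]-P[3]+P[1]-P[2]);print('yaw from long',-np.arctan2(ya[0],ya[1]), 'short',[np.arctan2(*(P[1]-P[0])[::-1]),np.arctan2(*(P[2]-P[3])[::-1])],np.linalg.norm(P[1]-P[0]),np.linalg.norm(P[0]-P[3]))
u=ya/np.linalg.norm(ya)
print('bay W',(P[0]+P[1])/2-u*.08,(P[2]+P[3])/2+u*.17)
print("cam",ray(W,0,0)[0])
# bar: lower end face near camera top edge, left/right silhouettes at mid
for z in(.1315,.1235):
  print(z,[onz(W,*f(*p),z)[:2].round(4) for p in((174,408),(212,412),(184,240),(222,250),(178,330),(218,330))])
for z in (.089,.0935):print('cart',z,[onz(W,*f(*p),z)[:2].round(4) for p in((136,213),(247,214))],[onz(W,*f(*p),z)[:2].round(4) for p in((150,190),(235,190))])
for p in((.6106,-.1065,.1315),(.6106,-.1065,.1235),(.6106,-.1065,.008)):print(proj(W,p),(proj(W,p)+.25-[260,110])*2.1)
```

```text
[[ 0.5819 -0.0135]
 [ 0.6848 -0.0462]
 [ 0.6124 -0.2826]
 [ 0.5092 -0.2509]]
yaw from long -0.29710192769453914 short [np.float64(-0.3077391414109684), np.float64(-0.298579882715632)] 0.10802903110545754 0.24825557210991278
bay W [ 0.60994888 -0.10632179] [ 0.61060441 -0.10418069]
cam [ 0.61124695 -0.01522408  0.37300364]
0.1315 [array([ 0.5974, -0.1265]), array([ 0.6084, -0.1308]), array([ 0.6133, -0.0752]), array([ 0.6234, -0.081 ]), array([ 0.6048, -0.1019]), array([ 0.6165, -0.105 ])]
0.1235 [array([ 0.5969, -0.1302]), array([ 0.6084, -0.1347]), array([ 0.6134, -0.0772]), array([ 0.6238, -0.0832]), array([ 0.6046, -0.1048]), array([ 0.6167, -0.108 ])]
cart 0.089 [array([ 0.6001, -0.0722]), array([ 0.6368, -0.0824])] [array([ 0.6067, -0.0657]), array([ 0.6347, -0.0732])]
cart 0.0935 [array([ 0.6002, -0.0713]), array([ 0.6364, -0.0814])] [array([ 0.6068, -0.0649]), array([ 0.6343, -0.0723])]
[355.09047207 271.23414976] [200.21499135 339.11671449]
[354.03416913 267.03922346] [197.99675516 330.30736926]
[343.63118004 225.72553333] [176.15047808 243.54862   ]
```

All views agree: bay centre (0.610, -0.105), yaw -0.30, grip bar about z 0.123. I'll align above the bar and descend part way.

```bash
python3 -m crank '[[[0.016,-0.026,-0.05,0,0,-0.003],[0.033,-0.053,-0.11,0,0,-0.0059],[0.033,-0.053,-0.16,0,0,-0.0059],[0.033,-0.053,-0.18,0,0,-0.0059],[0.033,-0.053,-0.18,0,0,-0.0059]]]'
python3 -m crank '[[[0,0,0,0,0,0],[0,0,0,0,0,0]]]'
python3 - <<'E'
from h import *
import pickle
s=env.read_state();print({k:np.round(v,4) for k,v in s.items() if k in('eef_pos','orientation','contact_force')})
d={n:env.camera(n) for n in("wrist","side")};pickle.dump(d,open("c3.pkl","wb"))
cv2.imwrite("pics/w3.png",d["wrist"]["image"])
cv2.imwrite("pics/s3.png",cv2.resize(d["side"]["image"][230:430,220:460],None,fx=3,fy=3,interpolation=cv2.INTER_CUBIC))
E
```

```text
clock: 3.15
eef_pos: [0.61, -0.1049, 0.1621]
orientation: [-3.139, 0.0, 1.27]
contact_force: [0.3, -0.1, -0.0]
gripper_width: 0.0855
clock: 3.35
eef_pos: [0.6119, -0.1053, 0.1649]
orientation: [3.139, -0.0, 1.27]
contact_force: [0.6, 0.8, 0.3]
gripper_width: 0.0856
{'eef_pos': array([ 0.6119, -0.1053,  0.1649]), 'orientation': array([ 3.1393e+00, -3.0000e-04,  1.2697e+00]), 'contact_force': array([0.6173, 0.7915, 0.2934])}
```

View pics/w3.png

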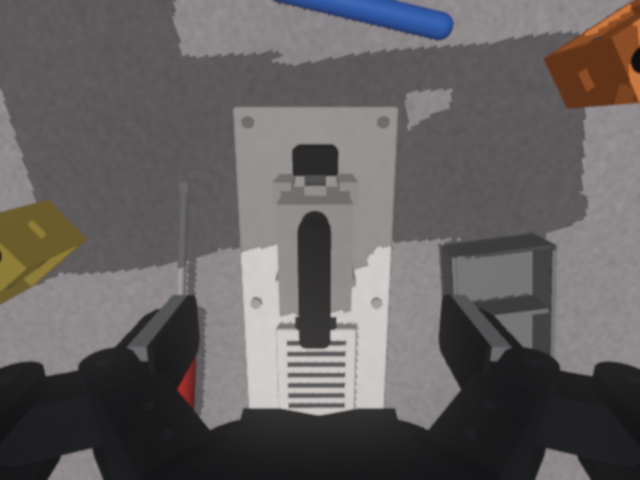

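View pics/s3.png

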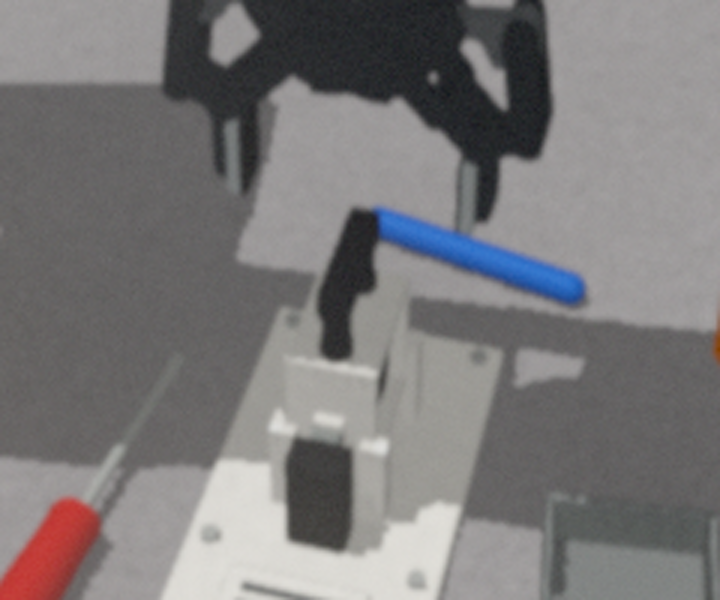

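Run:
```python
from h import *
import pickle
W=pickle.load(open("c3.pkl","rb"))["wrist"];im=W["image"]
for v in (240,260,280,300):
  r=im[v,270:370].max(1).astype(float); k=np.where(r<60)[0]+270; a,b=k.min()-.5,k.max()+.5
  A,B=onz(W,a,v,.1315),onz(W,b,v,.1315);print(v,a,b,((A+B)/2)[:2].round(4),np.linalg.norm(A-B).round(4))
print(ray(W,0,0)[0], [onz(W,p[0],p[1],.1315)[:2].round(4) for p in((314,212),(314,345))])
m=[onz(W,*p,.008)[:2] for p in((234,107),(397,107))];print(m,np.mean(m,0)-.08*np.array([.2955,.9553]))
```

```text
240 298.5 329.5 [ 0.6172 -0.0836] 0.0123
260 298.5 329.5 [ 0.6147 -0.0916] 0.0125
280 299.5 329.5 [ 0.6123 -0.0998] 0.0122
300 299.5 328.5 [ 0.6095 -0.1082] 0.012
[ 0.63131624 -0.04313001  0.28472331] [array([ 0.6206, -0.0728]), array([ 0.6033, -0.128 ])]
[array([ 0.58266644, -0.0139874 ]), array([ 0.68511405, -0.04572347])] [ 0.61025024 -0.10627944]
```

```bash
python3 -m crank '[[[-0.0013,0,-0.025,0,0,0],[-0.0026,0,-0.055,0,0,0],[-0.0026,0,-0.073,0,0,0],[-0.0026,0,-0.077,0,0,0],[-0.0026,0,-0.077,0,0,0]]]'
python3 -m crank '[[[0,0,0,0,0,0],[0,0,0,0,0,0],[0,0,0,0,0,0]]]'
python3 - <<'E'
from h import *
W=env.camera("wrist");im=W["image"];cv2.imwrite("pics/w4.png",im)
s=env.read_state();print({k:np.round(v,4) for k,v in s.items() if k in('eef_pos','orientation','contact_force')})
for v in (240,270,300,330):
  r=im[v,270:370].max(1).astype(float); k=np.where(r<60)[0]+270; a,b=k.min()-.5,k.max()+.5
  A,B=onz(W,a,v,.1315),onz(W,b,v,.1315);print(v,a,b,((A+B)/2)[:2].round(4),np.linalg.norm(A-B).round(4))
E
```

```text
clock: 3.95
eef_pos: [0.6093, -0.1054, 0.1238]
orientation: [-3.14, 0.0, 1.269]
contact_force: [0.3, -0.2, 0.1]
gripper_width: 0.0854
clock: 4.25
eef_pos: [0.61, -0.1055, 0.1252]
orientation: [3.141, -0.0, 1.269]
contact_force: [-0.7, 0.7, 0.5]
gripper_width: 0.0856
{'eef_pos': array([ 0.61  , -0.1055,  0.1252]), 'orientation': array([ 3.1409e+00, -1.0000e-04,  1.2693e+00]), 'contact_force': array([-0.4566,  0.2839,  0.2157])}
240 302.5 333.5 [ 0.6201 -0.0737] 0.0091
270 297.5 338.5 [ 0.6174 -0.0826] 0.0123
300 297.5 338.5 [ 0.6145 -0.0919] 0.0126
330 298.5 337.5 [ 0.6115 -0.1016] 0.0122
```

View pics/w4.png

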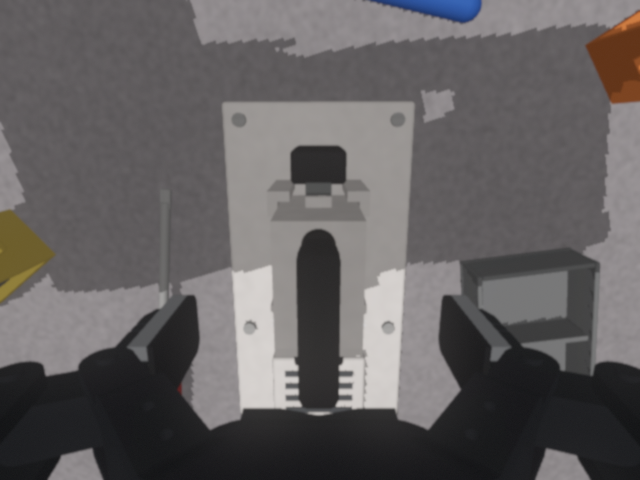

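The bar spans x 298–338 in the wrist image, centred at 318 between jaws at 319, so it is well centred. Closing now.

```bash
python3 -m crank '[[[0,0,0,0,0,0],[0,0,0,0,0,0],[0,0,0,0,0,0],[0,0,0,0,0,0],[0,0,0,0,0,0]]]' -1 50
python3 -m crank '[[[0,0,0,0,0,0],[0,0,0,0,0,0],[0,0,0,0,0,0]]]'
```

```text
clock: 4.8
eef_pos: [0.6097, -0.1055, 0.1248]
orientation: [3.142, -0.0, 1.269]
contact_force: [1.2, 0.6, 1.0]
gripper_width: 0.0131
clock: 5.1
eef_pos: [0.6098, -0.1055, 0.1248]
orientation: [3.142, -0.0, 1.269]
contact_force: [0.5, 0.1, 0.6]
gripper_width: 0.0131
```

```bash
python3 -m crank '[[[0,0,-0.001,0,0,0],[0,0,-0.002,0,0,0],[0,0,-0.003,0,0,0],[0,0,-0.004,0,0,0],[0,0,-0.004,0,0,0]]]'
python3 -c "
from h import *
print(env.read_state()['contact_force'])"
```

```text
clock: 5.6
eef_pos: [0.61, -0.1055, 0.1232]
orientation: [3.141, -0.0, 1.269]
contact_force: [-1.7, 0.2, 5.5]
gripper_width: 0.0132
[-1.65255382  0.15951034  5.52278943]
```

```bash
python3 -m crank '[[[0,0,-0.001,0,0,0],[0,0,-0.002,0,0,0],[0,0,-0.003,0,0,0],[0,0,-0.003,0,0,0]]]'
```

```text
clock: 6.0
eef_pos: [0.6102, -0.1056, 0.1219]
orientation: [3.141, -0.0, 1.269]
contact_force: [-2.1, -0.3, 6.4]
gripper_width: 0.0132
```

```bash
python3 -m crank '[[[0,0,-0.001,0,0,0],[0,0,-0.002,0,0,0],[0,0,-0.002,0,0,0]]]'
```

```text
clock: 6.3
eef_pos: [0.6103, -0.1055, 0.121]
orientation: [3.14, -0.0, 1.269]
contact_force: [-1.1, -0.0, 6.4]
gripper_width: 0.0126
```

```bash
for i in 1; do python3 -m crank '[[[0,0,-0.001,0,0,0],[0,0,-0.002,0,0,0],[0,0,-0.003,0,0,0],[0,0,-0.004,0,0,0],[0,0,-0.004,0,0,0]]]'; done
```

```text
clock: 6.8
eef_pos: [0.6105, -0.1056, 0.1192]
orientation: [3.14, -0.0, 1.269]
contact_force: [0.2, -0.0, 8.9]
gripper_width: 0.0131
```

```bash
python3 -m crank '[[[0,0,-0.001,0,0,0],[0,0,-0.002,0,0,0],[0,0,-0.003,0,0,0],[0,0,-0.004,0,0,0],[0,0,-0.004,0,0,0]]]'
```

```text
clock: 7.3
eef_pos: [0.6098, -0.1055, 0.116]
orientation: [3.141, 0.0, 1.269]
contact_force: [1.1, -0.6, 1.3]
gripper_width: 0.0129
```

```bash
python3 -m crank '[[[0,0,-0.001,0,0,0],[0,0,-0.002,0,0,0],[0,0,-0.004,0,0,0],[0,0,-0.006,0,0,0],[0,0,-0.007,0,0,0]]]'
```

```text
clock: 7.8
eef_pos: [0.6095, -0.1054, 0.1126]
orientation: [-3.141, 0.0, 1.269]
contact_force: [0.5, -1.1, 1.2]
gripper_width: 0.013
```

```bash
python3 -m crank '[[[0,0,-0.001,0,0,0],[0,0,-0.002,0,0,0],[0,0,-0.004,0,0,0],[0,0,-0.005,0,0,0],[0,0,-0.006,0,0,0]]]'
```

```text
clock: 8.3
eef_pos: [0.6093, -0.1054, 0.1093]
orientation: [-3.141, 0.0, 1.269]
contact_force: [-0.3, -0.7, -3.2]
gripper_width: 0.013
```

```bash
python3 -m crank '[[[0,0,-0.001,0,0,0],[0,0,-0.002,0,0,0],[0,0,-0.003,0,0,0],[0,0,-0.004,0,0,0],[0,0,-0.005,0,0,0]]]'
```

```text
clock: 8.8
eef_pos: [0.6097, -0.1055, 0.1073]
orientation: [3.142, 0.0, 1.269]
contact_force: [0.8, -0.8, -3.2]
gripper_width: 0.0134
```

```bash
python3 -m crank '[[[0,0,-0.001,0,0,0],[0,0,-0.002,0,0,0],[0,0,-0.003,0,0,0],[0,0,-0.004,0,0,0],[0,0,-0.004,0,0,0]]]'
```

```text
clock: 9.3
eef_pos: [0.6098, -0.1055, 0.1054]
orientation: [3.141, -0.0, 1.269]
contact_force: [-0.0, 1.1, -1.2]
gripper_width: 0.0128
```

```bash
python3 -m crank '[[[0,0,-0.001,0,0,0],[0,0,-0.002,0,0,0],[0,0,-0.003,0,0,0],[0,0,-0.003,0,0,0]]]'
```

```text
clock: 9.7
eef_pos: [0.6099, -0.1055, 0.1042]
orientation: [3.141, -0.0, 1.269]
contact_force: [-1.0, 0.6, 4.9]
gripper_width: 0.0128
```

```bash
python3 -m crank '[[[0,0,-0.001,0,0,0],[0,0,-0.002,0,0,0],[0,0,-0.002,0,0,0]]]'
```

```text
clock: 10.0
eef_pos: [0.61, -0.1056, 0.1034]
orientation: [3.141, -0.0, 1.269]
contact_force: [-2.8, 0.1, 9.0]
gripper_width: 0.0131
```

```bash
python3 -m crank '[[[0,0,-0.001,0,0,0],[0,0,-0.002,0,0,0],[0,0,-0.002,0,0,0]]]'
```

```text
clock: 10.3
eef_pos: [0.61, -0.1056, 0.1027]
orientation: [3.141, -0.0, 1.269]
contact_force: [-3.6, 1.3, 12.3]
gripper_width: 0.013
```

Run:
```python
from h import *
import pickle
print(env.read_state()['contact_force'],env.read_state()['eef_pos'])
d={n:env.camera(n) for n in("wrist","side","scene")};pickle.dump(d,open("c5.pkl","wb"))
cv2.imwrite("pics/s5.png",cv2.resize(d["side"]["image"][290:430,270:410],None,fx=4.2,fy=4.2,interpolation=cv2.INTER_CUBIC))
cv2.imwrite("pics/sc5.png",cv2.resize(d["scene"]["image"][150:270,205:325],None,fx=4.8,fy=4.8,interpolation=cv2.INTER_CUBIC))
cv2.imwrite("pics/w5.png",d["wrist"]["image"])
```

```text
[-3.61208767  1.32058322 12.28375058] [ 0.61004057 -0.10556368  0.10272932]
```

View pics/s5.png

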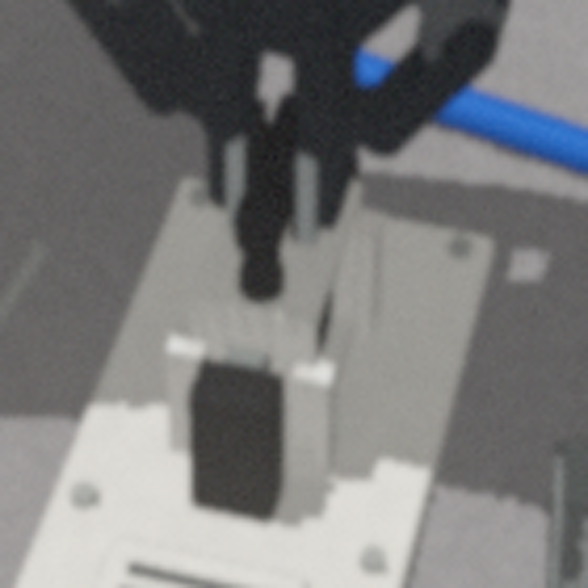

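View pics/sc5.png

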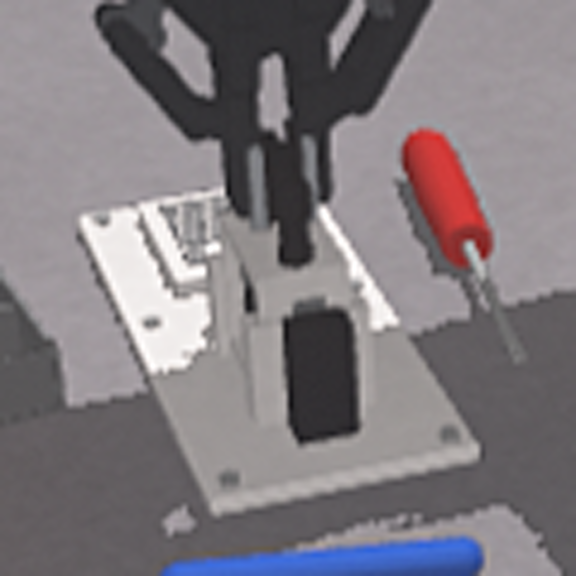

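View pics/w5.png

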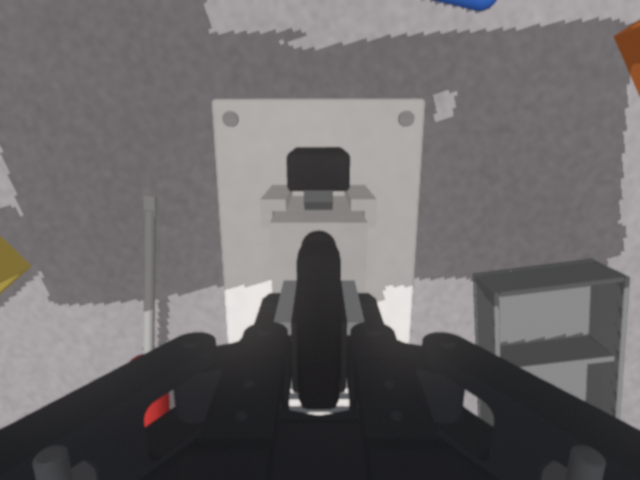

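Run:
```python
from h import *
import pickle
d=pickle.load(open("c5.pkl","rb"))
b=np.array([.6102,-.1055]);x=np.array([.9553,-.2955]);y=np.array([.2955,.9553])
im=d["scene"]["image"][170:250,225:305].copy();im=cv2.resize(im,None,fx=7,fy=7,interpolation=cv2.INTER_CUBIC)
for z,col in((.072,(0,0,255)),(.076,(255,0,0))):
  P=[proj(d["scene"],[*(b+sx*.019*x+sy*.03*y),z]) for sx,sy in((-1,-1),(1,-1),(1,1),(-1,1))]
  P=((np.array(P)-[225,170]+.5)*7).astype(np.int32);cv2.polylines(im,[P],True,col,1)
cv2.imwrite("pics/ov.png",im)
```

```text
(no output)
```

View pics/ov.png

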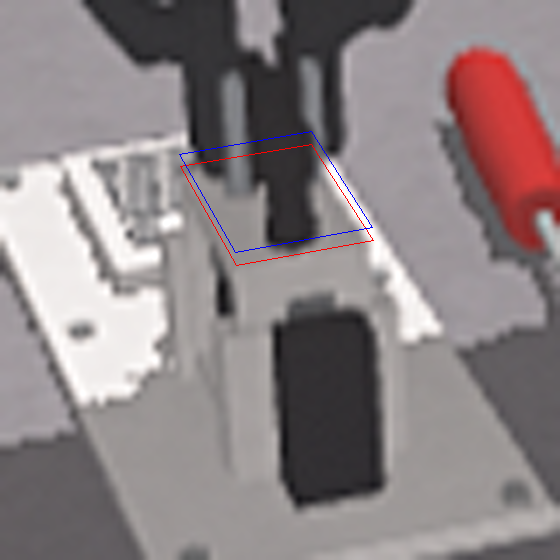

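The cartridge top matches the home outline (z 0.072, red), and the bolt shows over the lug. Now I'm easing off and pulling up slowly.

```bash
python3 -m crank '[[[0,0,0.001,0,0,0],[0,0,0.002,0,0,0],[0,0,0.003,0,0,0],[0,0,0.004,0,0,0],[0,0,0.005,0,0,0]]]'
```

```text
clock: 10.95
eef_pos: [0.6099, -0.1055, 0.1045]
orientation: [3.141, -0.0, 1.269]
contact_force: [-0.6, 0.3, 2.8]
gripper_width: 0.0131
```

```bash
python3 -m crank '[[[0,0,0.001,0,0,0],[0,0,0.002,0,0,0],[0,0,0.003,0,0,0],[0,0,0.004,0,0,0],[0,0,0.004,0,0,0]]]'
```

```text
clock: 11.45
eef_pos: [0.6094, -0.1054, 0.1059]
orientation: [-3.141, 0.0, 1.269]
contact_force: [-0.2, -0.1, -3.0]
gripper_width: 0.013
```

```bash
python3 -m crank '[[[0,0,0.001,0,0,0],[0,0,0.002,0,0,0],[0,0,0.003,0,0,0],[0,0,0.003,0,0,0]]]'
```

```text
clock: 11.85
eef_pos: [0.6097, -0.1055, 0.1078]
orientation: [3.142, -0.0, 1.269]
contact_force: [-0.3, 0.4, -2.7]
gripper_width: 0.0133
```

```bash
python3 -m crank '[[[0,0,0.001,0,0,0],[0,0,0.002,0,0,0],[0,0,0.002,0,0,0]]]'
```

```text
clock: 12.15
eef_pos: [0.6098, -0.1055, 0.1089]
orientation: [3.141, -0.0, 1.269]
contact_force: [1.2, -0.6, -3.4]
gripper_width: 0.0134
```

```bash
python3 -m crank '[[[0,0,0.001,0,0,0],[0,0,0.002,0,0,0],[0,0,0.002,0,0,0]]]'
```

```text
clock: 12.45
eef_pos: [0.6098, -0.1055, 0.1098]
orientation: [3.142, -0.0, 1.269]
contact_force: [0.1, -0.6, -3.6]
gripper_width: 0.013
```

```bash
python3 -m crank '[[[0,0,0.001,0,0,0],[0,0,0.002,0,0,0],[0,0,0.002,0,0,0]]]'
```

```text
clock: 12.75
eef_pos: [0.6098, -0.1055, 0.1109]
orientation: [3.141, -0.0, 1.269]
contact_force: [-0.2, 0.3, -3.7]
gripper_width: 0.0132
```

```bash
python3 -m crank '[[[0,0,0.001,0,0,0],[0,0,0.002,0,0,0],[0,0,0.002,0,0,0]]]'
```

```text
clock: 13.05
eef_pos: [0.6098, -0.1055, 0.1119]
orientation: [3.141, -0.0, 1.269]
contact_force: [0.5, 0.9, -2.7]
gripper_width: 0.0128
```

```bash
python3 -m crank '[[[0,0,0.001,0,0,0],[0,0,0.002,0,0,0],[0,0,0.002,0,0,0]]]'
```

```text
clock: 13.35
eef_pos: [0.6097, -0.1055, 0.1127]
orientation: [-3.142, -0.0, 1.269]
contact_force: [0.7, -0.3, -5.3]
gripper_width: 0.0133
```

```bash
python3 -m crank '[[[0,0,0.001,0,0,0],[0,0,0.0015,0,0,0],[0,0,0.0015,0,0,0]]]'
```

```text
clock: 13.65
eef_pos: [0.6096, -0.1055, 0.1132]
orientation: [-3.141, 0.0, 1.269]
contact_force: [1.9, 0.1, -8.3]
gripper_width: 0.013
```

Run:
```python
from h import *
F=[]
for i in range(4):
  F.append(env.read_state()['contact_force'][2]); env.camera("side")
print(F,np.mean(F),env.read_state()['eef_pos'])
```

```text
[np.float64(-8.34187376928093), np.float64(-8.35036051795813), np.float64(-9.0936511824425), np.float64(-8.915646195556574)] -8.675382916309534 [ 0.60962082 -0.10548249  0.11334128]
```

```bash
python3 -m crank '[[[0,0,0.0005,0,0,0],[0,0,0.001,0,0,0]]]'
python3 - <<'E'
from h import *
F=[]
for i in range(4):
  env.camera("side");F.append(env.read_state()['contact_force'][2])
print(F,np.mean(F),env.read_state()['eef_pos'])
E
```

```text
clock: 14.05
eef_pos: [0.6096, -0.1055, 0.1138]
orientation: [-3.141, 0.0, 1.269]
contact_force: [1.3, -0.9, -10.7]
gripper_width: 0.013
[np.float64(-10.336108818425037), np.float64(-10.451730240660249), np.float64(-10.651919123588982), np.float64(-9.59069170064358)] -10.257612470829462 [ 0.60958452 -0.10549248  0.11386583]
```

Steady at about 10.3 N. I'll hold for 2.5 s.

```bash
H='[[[0,0,0,0,0,0],[0,0,0,0,0,0],[0,0,0,0,0,0],[0,0,0,0,0,0],[0,0,0,0,0,0]]]'
python3 -m crank '[[[0,0,0,0,0,0],[0,0,0,0,0,0],[0,0,0,0,0,0],[0,0,0,0,0,0],[0,0,0,0,0,0]]]'|grep -E 'clock|force|eef'
python3 -m crank '[[[0,0,0,0,0,0],[0,0,0,0,0,0],[0,0,0,0,0,0],[0,0,0,0,0,0],[0,0,0,0,0,0]]]'|grep -E 'clock|force|eef'
python3 -m crank '[[[0,0,0,0,0,0],[0,0,0,0,0,0],[0,0,0,0,0,0],[0,0,0,0,0,0],[0,0,0,0,0,0]]]'|grep -E 'clock|force|eef'
python3 -m crank '[[[0,0,0,0,0,0],[0,0,0,0,0,0],[0,0,0,0,0,0],[0,0,0,0,0,0],[0,0,0,0,0,0]]]'|grep -E 'clock|force|eef'
python3 -m crank '[[[0,0,0,0,0,0],[0,0,0,0,0,0],[0,0,0,0,0,0],[0,0,0,0,0,0],[0,0,0,0,0,0]]]'|grep -E 'clock|force|eef'
```

```text
clock: 14.75
eef_pos: [0.6096, -0.1055, 0.114]
contact_force: [1.5, 0.4, -10.3]
clock: 15.25
eef_pos: [0.6097, -0.1055, 0.114]
contact_force: [0.2, 0.2, -11.3]
clock: 15.75
eef_pos: [0.6097, -0.1055, 0.114]
contact_force: [0.6, -0.2, -12.1]
clock: 16.25
eef_pos: [0.6097, -0.1055, 0.114]
contact_force: [0.5, -0.5, -11.9]
clock: 16.75
eef_pos: [0.6097, -0.1055, 0.114]
contact_force: [-0.2, 0.1, -11.8]
```

The load crept up to about 11.8 N. I'll trim it back and hold a cleaner two seconds.

```bash
python3 -m crank '[[[0,0,-0.0006,0,0,0],[0,0,-0.0006,0,0,0],[0,0,-0.0006,0,0,0]]]'|grep -E 'clock|force|eef'
python3 - <<'E'
from h import *
F=[]
for i in range(6):
  env.camera("side");F.append(env.read_state()['contact_force'][2])
print(np.round(F,1),np.mean(F),env.read_state()['eef_pos'])
E
```

```text
clock: 17.05
eef_pos: [0.6098, -0.1055, 0.1138]
contact_force: [-0.2, 1.3, -10.2]
[-10.5 -11.3 -10.2 -10.8 -10.  -10.4] -10.519172004977584 [ 0.60973978 -0.10551605  0.11376441]
```

```bash
python3 -m crank '[[[0,0,-0.0002,0,0,0],[0,0,-0.0002,0,0,0]]]'|grep -E 'clock|force|eef'
python3 - <<'E'
from h import *
F=[]
for i in range(44):
  env.camera("wrist");F.append(env.read_state()['contact_force'][2])
F=np.array(F);print(env.read_state()['clock'],F.reshape(4,11).mean(1).round(2),F.min(),F.max(),env.read_state()['eef_pos'])
E
```

```text
clock: 17.55
eef_pos: [0.6098, -0.1055, 0.1137]
contact_force: [-0.2, 1.1, -10.5]
19.75 [-10.04 -10.06 -10.12 -10.04] -10.926789561031935 -8.670344142369775 [ 0.60974517 -0.10550173  0.113617  ]
```

That gave 2.2 s at a mean of 10.05 N. Now I'll lower it onto the floor.

```bash
python3 -m crank '[[[0,0,-0.001,0,0,0],[0,0,-0.003,0,0,0],[0,0,-0.005,0,0,0],[0,0,-0.007,0,0,0],[0,0,-0.009,0,0,0]]]'|grep -E 'clock|force|eef'
python3 -m crank '[[[0,0,-0.0015,0,0,0],[0,0,-0.003,0,0,0],[0,0,-0.004,0,0,0],[0,0,-0.005,0,0,0],[0,0,-0.005,0,0,0]]]'|grep -E 'clock|force|eef'
```

```text
clock: 20.25
eef_pos: [0.6103, -0.1056, 0.1095]
contact_force: [-0.1, 0.2, -3.7]
clock: 20.75
eef_pos: [0.6097, -0.1055, 0.1066]
contact_force: [-0.7, -0.3, -3.0]
```

```bash
python3 -m crank '[[[0,0,-0.001,0,0,0],[0,0,-0.002,0,0,0],[0,0,-0.003,0,0,0],[0,0,-0.003,0,0,0],[0,0,-0.003,0,0,0]]]'|grep -E 'clock|force|eef'
```

```text
clock: 21.25
eef_pos: [0.6098, -0.1055, 0.1053]
contact_force: [-0.2, -0.1, -0.1]
```

```bash
python3 -m crank '[[[0,0,-0.001,0,0,0],[0,0,-0.002,0,0,0],[0,0,-0.002,0,0,0]]]'|grep -E 'clock|force|eef'
python3 -m crank '[[[0,0,0.001,0,0,0],[0,0,0.001,0,0,0],[0,0,0.001,0,0,0]]]'|grep -E 'clock|force|eef'
```

```text
clock: 21.55
eef_pos: [0.6099, -0.1055, 0.1044]
contact_force: [-1.5, -0.2, 2.8]
clock: 21.85
eef_pos: [0.6098, -0.1055, 0.1047]
contact_force: [-0.6, -0.1, 2.0]
```

```bash
python3 -m crank '[[[0,0,0,0,0,0],[0,0,0,0,0,0],[0,0,0,0,0,0],[0,0,0,0,0,0],[0,0,0,0,0,0]]]' 1
python3 -m crank '[[[0,0,0,0,0,0],[0,0,0.01,0,0,0],[0,0,0.04,0,0,0],[0,0,0.08,0,0,0],[0,0,0.13,0,0,0]]]'
python3 -m crank '[[[0,0,0.06,0,0,0],[0,0,0.12,0,0,0],[0,0,0.16,0,0,0],[0,0,0.17,0,0,0],[0,0,0.17,0,0,0]]]'
python3 - <<'E'
from h import *
import pickle
d={n:env.camera(n) for n in("wrist","side","scene")}
b=np.array([.6102,-.1055]);x=np.array([.9553,-.2955]);y=np.array([.2955,.9553])
def ov(n,r,f):
  v0,v1,u0,u1=r
  im=cv2.resize(d[n]["image"][v0:v1,u0:u1],None,fx=f,fy=f,interpolation=cv2.INTER_CUBIC)
  P=[proj(d[n],[*(b+sx*.019*x+sy*.03*y),.072]) for sx,sy in((-1,-1),(1,-1),(1,1),(-1,1))]
  P=((np.array(P)-[u0,v0]+.5)*f).astype(np.int32);cv2.polylines(im,[P],True,(0,0,255),1);return im
cv2.imwrite("pics/end.png",np.hstack([ov("scene",(150,270,225,305),4.9),cv2.resize(ov("side",(300,420,290,370),4.9),None,fx=1,fy=1)]))
cv2.imwrite("pics/endw.png",d["wrist"]["image"]);cv2.imwrite("pics/endsc.png",d["scene"]["image"])
E
```

```text
clock: 22.35
eef_pos: [0.6098, -0.1055, 0.1046]
orientation: [-3.142, 0.0, 1.269]
contact_force: [-0.1, -0.1, 0.5]
gripper_width: 0.0837
clock: 22.85
eef_pos: [0.6095, -0.1055, 0.1709]
orientation: [-3.141, 0.0, 1.269]
contact_force: [0.9, -0.6, -0.5]
gripper_width: 0.0854
clock: 23.35
eef_pos: [0.6101, -0.1056, 0.256]
orientation: [3.139, -0.0, 1.269]
contact_force: [0.9, -0.1, -0.6]
gripper_width: 0.0854
```

View pics/end.png

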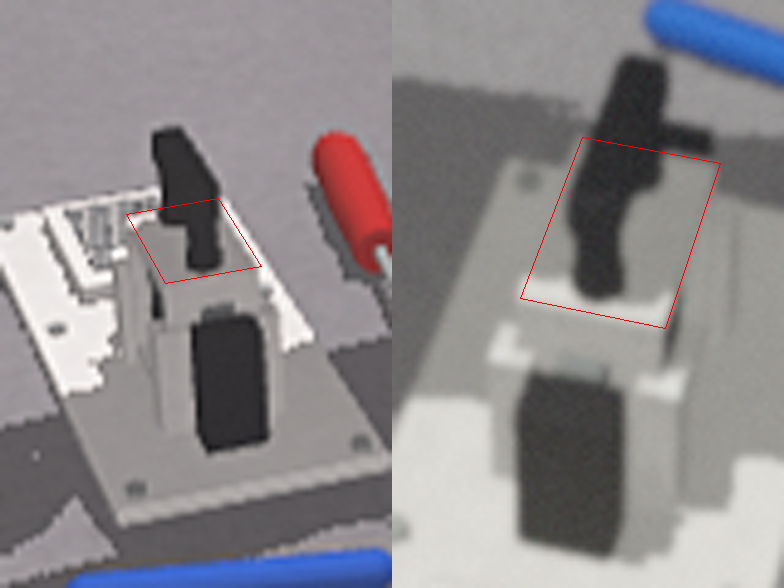

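View pics/endw.png

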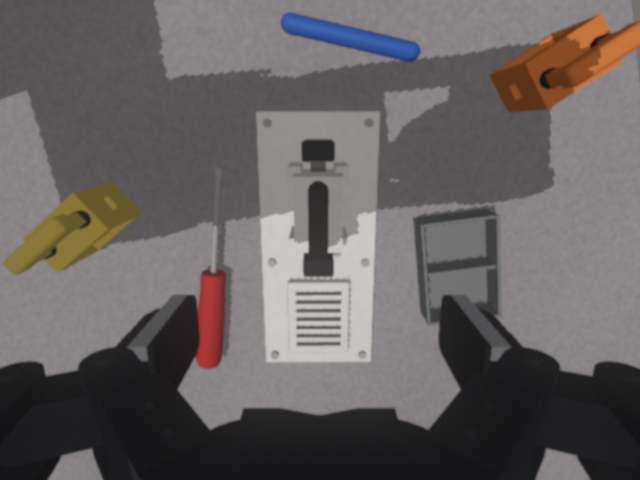

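The final views show the cartridge's top on the 72 mm outline in both cameras, bolts over the lugs, handle free, and the screwdriver, marker and box where they were. Handing in.

```bash
python3 -c "
from h import *
print(env.sign_off(), env.read_state()['clock'])"
```

```text
the job is handed in; nothing more can be done
the job is handed in; nothing more can be done
```

The cartridge is latched home in its bay, the 10 N pull test is done, and the job was handed in at about 23.5 s of the 42 s allowed.

- **Pressing:** I pinched the handle bar and pressed down in steps of about 0.5–1 mm. The highest reading while passing the bolts was 8.9 N, and I seated it on the floor with 12.3 N.
- **Pull test:** After about 7 mm of play the catches held. The first hold crept from about 10.3 to 12.1 N, so I trimmed it and held again. That second hold lasted 2.2 s at a mean of 10.05 N, with single noisy readings from 8.7 to 10.9 N.
- **Handle load:** The highest I read was about 12 N either way. I did not record force between every step.
- **Letting go:** I lowered it to the floor, pressed lightly to about 3 N, opened the gripper and backed straight up.
- **Last checks:** The cartridge top matches its home height of 72 mm in the scene and side views. A bolt shows over the lug at each end. The screwdriver, marker and screw box look unmoved.

The catch joints cannot be read directly. That both are closed rests on the pictures and on the catches holding the pull.

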